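Reset the tripped breakers in order

ROBOT

A 6-joint arm with a two-finger parallel gripper is mounted at the origin on a cart in front of the work surface, level with it; the furniture and walls round the work are solid. World frame = base frame: x ahead of the robot, y to its left, z up, the work surface at z = 0. Lengths are in m, angles in rad, forces in N, time in s.
With the tool pointing down it reaches from about 0.35 to 0.775 m from the base axis. Payload 7.3 kg.
Tool frame: the origin (TCP) lies at the very end of the fingers, on their centre line; the grasp point (between the pads) lies 19 mm behind it; z points along the fingers, y is the line along which they close (so a half turn about z gives the same grasp; the last joint's range is limited). The gripper opens to 92 mm and grips with 3 to 60 N. Pads are 19 mm wide; open, the fingers measure 130 mm over their backs; the gripper's body (75 mm by 190 mm) begins 47 mm behind the grasp point.
Start: joints at [0.999, 0.342, 1.524, -0, 1.275, -0.146], TCP at [0.217, 0.478, 0.227] pointing down, gripper open.
Joint ranges: [-2.53, 2.53], [-0.77, 2.02], [0.04, 2.7], [-1, 4.14], [0.28, 2.66], [-3.11, 3.11]. Speed limits (rad/s): [2.57, 2.57, 3.14, 3.14, 3.14, 3.14].

INTERFACE

Orientations are given as [roll, pitch, yaw] about the fixed x, y, z axes, in that order (R = Rz(yaw) Ry(pitch) Rx(roll)).
In Python, from cell import robot gives the robot as it stands. The module is installed in compiled form; this text tells all that it offers.
- The arm moves only by the tool arm_command, never from a script. Its argument "moves" is a list of rows, each a list of 3 entries, a list of its own where there are three numbers: the shift along the tool's x, y, z in m, then the turn, a rotation vector about the tool's x, y, z in rad, then the finger opening in m, from 0 to 0.0918. In form: [[[dx, dy, dz], [ax, ay, az], claw], ...]. A call has exactly 5 rows; each row is the pose to reach, as a shift and turn from the pose commanded when the call began, along the tool's axes at that moment; what a row does not reach only later rows make up. A row lasts 1/10 s, in which the tool goes at most 50 mm and 8.59 degrees, less where a joint would pass 70% of its speed; a pose out of reach is approached as far as the arm can. A call with a gripper value outside its range is refused whole. The fingers move at their own pace and stop on an object; "squeeze" is the grip in N (left out, the last holds). Time passes only in rows, so rows that repeat a pose let the fingers close, or fill a call up. It gives the time, the measured TCP pose, the force, the opening and the grip force at its end, in the units of the state.
- robot.observe(): the state, without advancing time (a new reading comes with each control period).
- robot.read_camera(name): name is "scene" or "top" or "wrist"; returns the picture (420x560x3 uint8, red, green, blue); there is no depth.
- robot.camera_model(name): a dict with "fx", "fy", "cx", "cy" (pixels), "k1" (the pictures are not rectified: a ray, as slopes to the right and down, at radius r is drawn at 1 + k1 r^2 times it, then the intrinsics apply), "R" (3x3) and "t" (3): a world point X has camera coordinates R X + t. Camera axes: x right, y down, z forward; pixel columns grow to the right and rows downward; lengths in m; the calibration is good to about 2 mm. A picture is of the moment at which its call begins: read the wrist's pose just before it. camera_model takes no time and is no camera call; for the wrist camera it gives the pose at the moment of the call.
- robot.hand_in(): hands the job in; it is judged then, once.
The state is a dict: "time": time; "qpos": joint angles; "qvel": joint speeds; "joint_efforts": joint torques, N m; "tool_pos": TCP position; "tool_rot": TCP orientation; "contact_force": force on the tool from outside, world axes, zero at the start; "torque": the same for the moment, N m; "opening": finger opening in m; "grip_force": force on a finger pad.
Only numpy, scipy, OpenCV 4.12 (cv2) and the standard library are available. Lean on these libraries where they do the work, as an engineer would, in place of code of your own. Each camera call takes 0.05 s, during which the arm holds its last target. There are 200 camera calls.

TASK

Reset the tripped circuit breakers on the bench rail by touch, with the fingertips only: first gently push the large round button fully home, then the square button, then the slim bar-shaped button. Leave the thin round pin button out, as its circuit is still being worked on, and do not pull or lift anything. Leave the small parts and tools around the rail where they are.

Things in the scene. Friction and masses are not known exactly. Their poses are not given: they have to be found in the camera images.
- rail: grey backing plate 96 x 270 x 8 mm fixed to the bench, with a steel 35 mm top-hat rail along its length; origin: centre of the underside, on the bench top; y runs along the rail, z up. Four breaker modules sit on the rail in any order, 58 mm apart, their undersides 15.5 mm above the bench.
- round_top (a point): centre of the top face of the large round button, 28 mm diameter; moves with the button. Popped out it is 14 mm above its module's top face (77.5 mm above the bench), home 6 mm above it. Once the button is home its cap gives up to 3 mm more on a spring (starts to give at 5 N, 15 N at 3 mm) and springs back when let go
- round_button (a joint): travel of the large round button, 28 mm diameter, in m: 0 to 0.001 popped out at the start, grows as it is pushed straight down, 0.008 fully home against its stop; negative when pulled out further. It moves against about 3 N of friction, has no spring and stays where it is left
- square_top (a point): centre of the top face of the square button, 20 x 20 mm; moves with the button. Popped out it is 14 mm above its module's top face (77.5 mm above the bench), home 6 mm above it. Once the button is home its cap gives up to 3 mm more on a spring (starts to give at 5 N, 15 N at 3 mm) and springs back when let go
- square_button (a joint): travel of the square button, 20 x 20 mm, in m: 0 to 0.001 popped out at the start, grows as it is pushed straight down, 0.008 fully home against its stop; negative when pulled out further. It moves against about 3 N of friction, has no spring and stays where it is left
- bar_top (a point): centre of the top face of the slim bar-shaped button, 28 mm long (across the rail) and 9 mm wide; moves with the button. Popped out it is 14 mm above its module's top face (77.5 mm above the bench), home 6 mm above it. Once the button is home its cap gives up to 3 mm more on a spring (starts to give at 5 N, 15 N at 3 mm) and springs back when let go
- bar_button (a joint): travel of the slim bar-shaped button, 28 mm long (across the rail) and 9 mm wide, in m: 0 to 0.001 popped out at the start, grows as it is pushed straight down, 0.008 fully home against its stop; negative when pulled out further. It moves against about 3 N of friction, has no spring and stays where it is left
- pin_top (a point): centre of the top face of the thin round pin button, 10 mm diameter, which is to be left out; moves with the button. Popped out it is 14 mm above its module's top face (77.5 mm above the bench), home 6 mm above it. Once the button is home its cap gives up to 3 mm more on a spring (starts to give at 5 N, 15 N at 3 mm) and springs back when let go
- pin_button (a joint): travel of the thin round pin button, 10 mm diameter, which is to be left out, in m: 0 to 0.001 popped out at the start, grows as it is pushed straight down, 0.008 fully home against its stop; negative when pulled out further. It moves against about 3 N of friction, has no spring and stays where it is left
- hex_key_0: steel hex key 27x88x7 mm lying in front of the rail; loose; origin: centre of its underside
- gland_0: grey plastic cable gland 24x23x34 mm standing in front of the rail; loose; origin: centre of its underside
- gland_1: black plastic cable gland 22x21x30 mm standing off the rail's left end; loose; origin: centre of its underside
- barrel_0: lock barrel, 31 mm diameter, 78 mm tall, standing off the rail's right end; loose; origin: centre of its underside
- driver_orange: screwdriver with orange handle 27x183x26 mm lying behind the rail; loose; origin: centre of its underside
- terminal_block: white terminal block 22x60x18 mm lying behind the rail; loose; origin: centre of its underside
- round_breaker: the fixed breaker module that carries the large round button, 28 mm diameter; origin: centre of its underside. A grey block 46 mm along the rail, 80 mm across; its middle (46 x 46 mm) is 48 mm tall, so its top face is 63.5 mm above the bench, with the button at its centre; shoulders before and behind are 30 mm tall
- square_breaker: the fixed breaker module that carries the square button, 20 x 20 mm; origin: centre of its underside. A grey block 46 mm along the rail, 80 mm across; its middle (46 x 46 mm) is 48 mm tall, so its top face is 63.5 mm above the bench, with the button at its centre; shoulders before and behind are 30 mm tall
- bar_breaker: the fixed breaker module that carries the slim bar-shaped button, 28 mm long (across the rail) and 9 mm wide; origin: centre of its underside. A grey block 46 mm along the rail, 80 mm across; its middle (46 x 46 mm) is 48 mm tall, so its top face is 63.5 mm above the bench, with the button at its centre; shoulders before and behind are 30 mm tall
- pin_breaker: the fixed breaker module that carries the thin round pin button, 10 mm diameter, which is to be left out; origin: centre of its underside. A grey block 46 mm along the rail, 80 mm across; its middle (46 x 46 mm) is 48 mm tall, so its top face is 63.5 mm above the bench, with the button at its centre; shoulders before and behind are 30 mm tall

How it is judged:
By the outcome, as a careful person would: the job done as asked, in the order asked, and still so for the second after the job is handed in, with the robot touching nothing.
It also fails if it takes over 35 s, if anything falls off the work surface, if the arm or the gripper's body presses on something with over 40 N, if the wrist force passes 120 N, or if a joint passes its speed limit or range.

## Working session

There is one attempt and no reset: what is moved stays moved. The work goes in short steps, Python scripts to look and compute and a tool call to move; the robot and the scene stay as the last step left them, time stands still between calls to the robot, and variables do not carry over. Pictures are saved under pics/ and viewed, at most 10 in all, crops included, and the job is handed in when it is done.

Besides the shell and the picture viewer there is one more tool, called in YAML: its name, and indented under it one key for each argument. arm_command: Moves the arm, as the interface text tells. Its arguments: {"type":"object","properties":{"moves":{"type":"array"},"squeeze":{"type":"number"}},"required":["moves"]}

```bash
mkdir -p pics
python3 - <<'E'
from cell import robot
import cv2
s=robot.observe();print(s['time'],s['tool_pos'],s['tool_rot'],s['opening'],s['contact_force'])
for n in("top","scene"):
    cv2.imwrite(f"pics/{n}0.png",robot.read_camera(n)[:,:,::-1])
    m=robot.camera_model(n);print(n,m)
E
```

```text
0.0 [0.21662427 0.47777077 0.22605661] [-3.14010694e+00 -1.97284360e-04  2.71575928e+00] 0.09182305664586715 [0.73794215 0.03790926 0.65909416]
top {'fx': 387.90613085528923, 'fy': 387.90613085528923, 'cx': 285.63789069724737, 'cy': 209.9921433998528, 'k1': 0.03362319639924932, 'R': array([[ 2.10176741e-02, -9.99777589e-01,  1.74073301e-03],
       [-9.95487314e-01, -2.10885740e-02, -9.25217843e-02],
       [ 9.25379160e-02,  2.11715083e-04, -9.95709139e-01]]), 't': array([0.00841137, 0.6621381 , 0.85514939])}
scene {'fx': 500.4796553146326, 'fy': 500.4796553146326, 'cx': 278.45049243614756, 'cy': 211.7497210293402, 'k1': -0.060431660315800904, 'R': array([[ 0.87664246, -0.48112155,  0.00447833],
       [-0.36303681, -0.6675335 , -0.65007946],
       [ 0.31575667,  0.56826145, -0.75985304]]), 't': array([-0.53179104,  0.3095433 ,  0.76556611])}
```

View pics/top0.png

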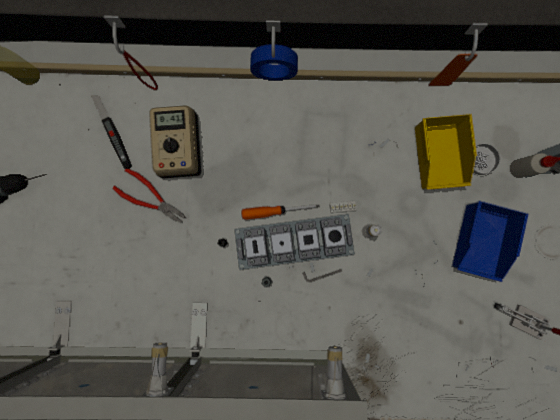

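View pics/scene0.png

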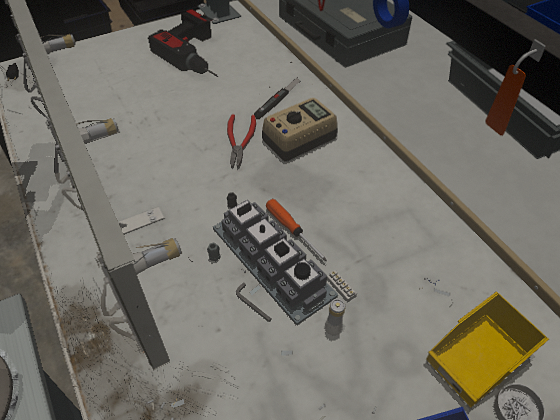

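Top view: bar at about (254,245), pin (282,243), square (308,240), round (335,236). A low panel runs across the front at rows 345-400. Next I'll get the button positions and the panel's location.

```bash
cat > h.py <<'E'
import numpy as np,cv2
from cell import robot
def ray(m,u,v):
    p=np.array([(u-m['cx'])/m['fx'],(v-m['cy'])/m['fy']]);q=p.copy()
    for _ in range(20): q=p/(1+m['k1']*(q@q))
    d=m['R'].T@np.array([q[0],q[1],1]);return -m['R'].T@m['t'],d/np.linalg.norm(d)
def atz(m,u,v,z):
    c,d=ray(m,u,v);return c+d*(z-c[2])/d[2]
def proj(m,X):
    c=m['R']@np.asarray(X)+m['t'];q=c[:2]/c[2];q=q*(1+m['k1']*(q@q))
    return q*[m['fx'],m['fy']]+[m['cx'],m['cy']]
E
python3 - <<'E'
from h import *
m=robot.camera_model("top");s=robot.camera_model("scene")
for n,a,b in(("bar",(254,245),(244,209)),("pin",(282,243),(263,229)),("sq",(308,240),(281,246)),("round",(335,236),(303,270))):
    print(n,atz(m,*a,.0775).round(4),atz(s,*b,.0775).round(4))
def tri(a,b):
    c1,d1=ray(m,*a);c2,d2=ray(s,*b)
    A=np.c_[d1,-d2];t=np.linalg.lstsq(A,c2-c1,rcond=None)[0];p,q=c1+t[0]*d1,c2+t[1]*d2
    return (p+q)/2,np.linalg.norm(p-q)
for a,b in(((335,348),(177,247)),((159,345),(117,125)),((199,303),(160,215))): print(tri(a,b))
im=cv2.imread("pics/top0.png")[190:300,200:400]
cv2.imwrite("pics/topc.png",cv2.resize(im,None,fx=4,fy=4,interpolation=cv2.INTER_CUBIC))
cv2.imwrite("pics/w0.png",robot.read_camera("wrist")[:,:,::-1])
E
```

```text
bar [0.5807 0.0886 0.0775] [0.5776 0.0818 0.0775]
pin [0.5862 0.0287 0.0775] [0.5867 0.0225 0.0775]
sq [ 0.5938 -0.027   0.0775] [ 0.5968 -0.0266  0.0775]
round [ 0.6036 -0.0848  0.0775] [ 0.605  -0.0887  0.0775]
(array([ 0.41201643, -0.0655945 ,  0.24000603]), np.float64(0.0010755735478155002))
(array([0.41361346, 0.22852982, 0.238539  ]), np.float64(0.006331046355698848))
(array([ 0.44509483,  0.21849041, -0.0070599 ]), np.float64(0.0015759907140344683))
```

View pics/topc.png

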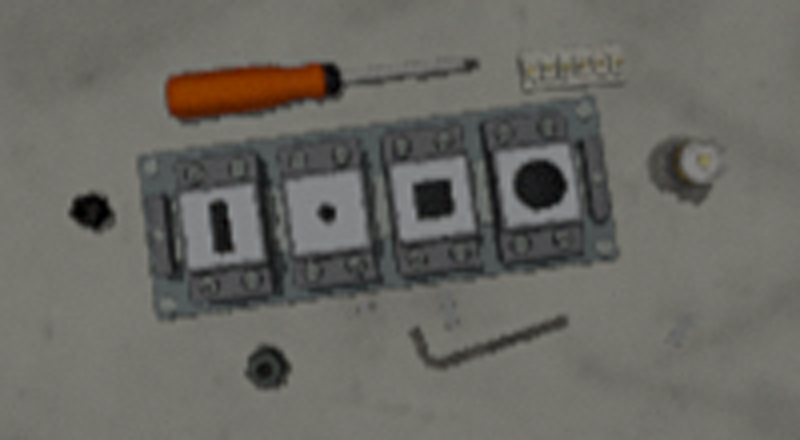

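Run:
```python
from h import *
m=robot.camera_model("top");s=robot.camera_model("scene")
def tri(a,b):
    c1,d1=ray(m,*a);c2,d2=ray(s,*b)
    A=np.c_[d1,-d2];t=np.linalg.lstsq(A,c2-c1,rcond=None)[0];p,q=c1+t[0]*d1,c2+t[1]*d2
    return (p+q)/2,np.linalg.norm(p-q)
for a,b in(((346,379),(133,262)),((346,400),(112,268)),((342,347),(168,362))): print(tri(a,b))
t=cv2.imread("pics/top0.png")[270:420];c=cv2.imread("pics/scene0.png")
t=cv2.convertScaleAbs(cv2.resize(t,(800,214)),alpha=2)
c=cv2.convertScaleAbs(cv2.resize(c[0:420,0:260],(230,372)),alpha=2)
w=cv2.convertScaleAbs(cv2.resize(cv2.imread("pics/w0.png"),(496,372)),alpha=1.5)
cv2.imwrite("pics/cmp.png",np.vstack([t,np.hstack([c,w,np.zeros((372,74,3),np.uint8)])]))
```

```text
(array([ 0.35919798, -0.07870481,  0.25674302]), np.float64(0.01720924494117566))
(array([ 0.33088953, -0.07853658,  0.26251465]), np.float64(0.013329446559684346))
(array([ 0.35166836, -0.10770237,  0.01696961]), np.float64(0.013710080586667157))
```

View pics/cmp.png

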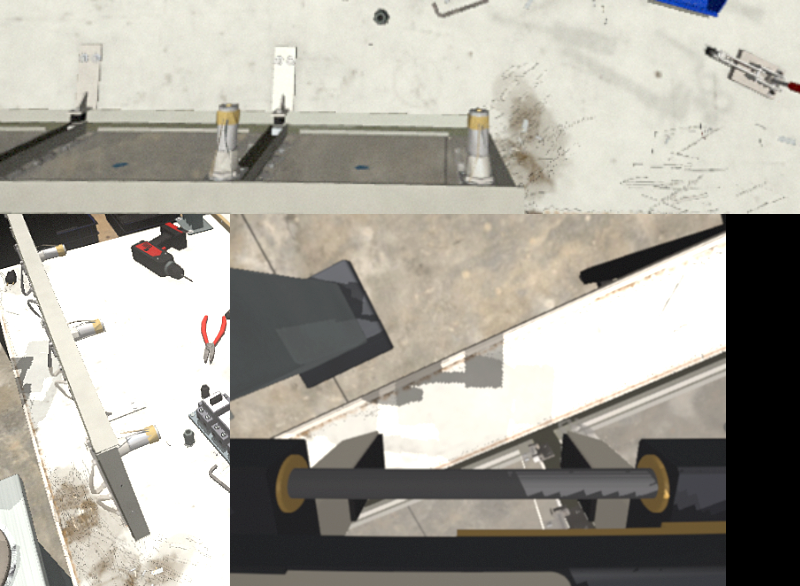

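Top view shows a panel between the robot and the rail: x≈0.33–0.36, y>-0.09, top z≈0.26, with pipe stubs reaching x≈0.415. I'll lift clear of it with the fingers closed, then cross over.

arm_command:
  moves:
    - [[0, 0, -0.05], [0, 0, 0], 0]
    - [[0, 0, -0.1], [0, 0, 0], 0]
    - [[0, 0, -0.14], [0, 0, 0], 0]
    - [[0, 0, -0.14], [0, 0, 0], 0]
    - [[-0.03, -0.02, -0.14], [0, 0, 0], 0]
  squeeze: 5

```text
time: 0.65
tool_pos: [0.2349, 0.4493, 0.3668]
tool_rot: [3.14, -0.001, 2.72]
contact_force: [0.7, 0.3, 1.3]
opening: 0.0565
grip_force: 0.0
```

arm_command:
  moves:
    - [[-0.04, -0.024, 0], [0, 0, 0], 0]
    - [[-0.08, -0.048, 0], [0, 0, 0], 0]
    - [[-0.12, -0.072, 0], [0, 0, 0], 0]
    - [[-0.16, -0.096, 0], [0, 0, 0], 0]
    - [[-0.2, -0.12, 0], [0, 0, 0], 0]

```text
time: 1.15
tool_pos: [0.3689, 0.2539, 0.366]
tool_rot: [-3.141, -0.001, 2.716]
contact_force: [0.7, -0.2, 0.7]
opening: 0.0167
grip_force: 0.0
```

arm_command:
  moves:
    - [[-0.04, -0.024, 0], [0, 0, 0], 0]
    - [[-0.08, -0.048, 0], [0, 0, 0], 0]
    - [[-0.12, -0.072, 0], [0, 0, 0], 0]
    - [[-0.16, -0.096, 0], [0, 0, 0], 0]
    - [[-0.2, -0.12, 0], [0, 0, 0], 0]

```text
time: 1.65
tool_pos: [0.5016, 0.062, 0.3659]
tool_rot: [-3.141, -0.001, 2.716]
contact_force: [0.6, 1.1, 0.2]
opening: 0.0004
grip_force: 0.0
```

Run:
```python
from h import *
m=robot.camera_model("wrist");print(-m['R'].T@m['t'],m['R'][2])
for p in((.5807,.0886,.0775),(.5862,.0287,.0775),(.5938,-.027,.0775),(.6036,-.0848,.0775)): print(proj(m,p))
cv2.imwrite("pics/w1.png",robot.read_camera("wrist")[:,:,::-1])
```

```text
[0.43595891 0.09278407 0.52402727] [ 0.24483464 -0.1112202  -0.96316461]
[318.50589127 214.23678862]
[276.42473021 236.69973024]
[239.40183549 258.51172048]
[203.05339865 281.49992735]
```

View pics/w1.png

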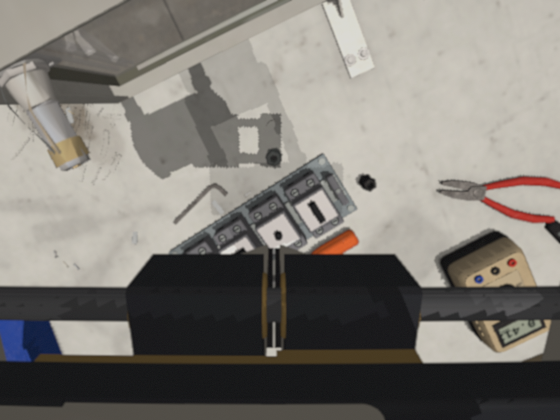

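The wrist view shows the bar at (317,212) and the pin at (278,235), within about 2 px (roughly 2 mm) of prediction. I'll refine the positions by centroid in both views, fitted to the 58 mm pitch.

Run:
```python
from h import *
m=robot.camera_model("top");w=robot.camera_model("wrist")
g=cv2.cvtColor(cv2.imread("pics/top0.png"),6);gw=cv2.cvtColor(cv2.imread("pics/w1.png"),6)
def cen(g,u,v,r):
    p=g[v-r:v+r+1,u-r:u+r+1].astype(float);W=np.clip(p.max()*.65-p,0,None)
    y,x=np.mgrid[-r:r+1,-r:r+1];return u+(W*x).sum()/W.sum(),v+(W*y).sum()/W.sum()
P=[]
for u,v,r in((255,246,8),(282,243,5),(308,240,7),(335,236,8)):
    c=cen(g,u,v,r);P.append(atz(m,*c,.077));print(c,P[-1].round(4))
P=np.array(P)[:,:2];k=np.array([-1.5,-.5,.5,1.5])
c0=P.mean(0);d=(k@P)/5;print("pitch",np.linalg.norm(d));d*=.058/np.linalg.norm(d)
print((c0+k[:,None]*d).round(4))
for u,v,r in((317,212,13),(278,235,7)):
    c=cen(gw,u,v,r);print(c,atz(w,*c,.077).round(4))
```

```text
(np.float64(254.8483029675218), np.float64(246.38632624459206)) [0.5778 0.0867 0.077 ]
(np.float64(281.3991077556623), np.float64(242.85106382978722)) [0.5865 0.03   0.077 ]
(np.float64(308.0642529374241), np.float64(239.30552297466923)) [ 0.5953 -0.0271  0.077 ]
(np.float64(334.6792234475759), np.float64(235.68207022885647)) [ 0.6043 -0.0842  0.077 ]
pitch 0.05766079375494036
[[ 0.5776  0.0873]
 [ 0.5865  0.03  ]
 [ 0.5954 -0.0273]
 [ 0.6043 -0.0846]]
(np.float64(316.6080069124424), np.float64(212.0062994800898)) [0.5803 0.0806 0.077 ]
(np.float64(277.7279901187127), np.float64(234.9752052883186)) [0.5878 0.0242 0.077 ]
```

arm_command:
  moves:
    - [[-0.04, -0.023, 0], [0, 0, 0], 0]
    - [[-0.08, -0.046, 0], [0, 0, 0], 0]
    - [[-0.12, -0.072, 0], [0, 0, 0], 0]
    - [[-0.154, -0.092, 0.05], [0, 0, 0], 0]
    - [[-0.154, -0.092, 0.1], [0, 0, 0], 0]

```text
time: 2.2
tool_pos: [0.6044, -0.0857, 0.2768]
tool_rot: [3.142, 0.004, 2.713]
contact_force: [0.7, 0.1, -0.3]
opening: 0.0006
grip_force: 0.0
```

Run:
```python
from h import *
print(robot.observe()['tool_pos'])
w=robot.camera_model("wrist")
cv2.imwrite("pics/w2.png",robot.read_camera("wrist")[:,:,::-1])
np.savez("w2.npz",**{k:w[k] for k in w})
for p in((.5776,.0873,.077),(.5865,.03,.077),(.5954,-.0273,.077),(.6043,-.0846,.077),robot.observe()['tool_pos']): print(proj(w,p))
```

```text
[ 0.60440108 -0.08569328  0.27684085]
[433.06901529  75.73236519]
[377.78626228 111.29255009]
[324.53607899 145.60492858]
[273.5130238  178.53501216]
[270.61274421 246.54133548]
```

View pics/w2.png

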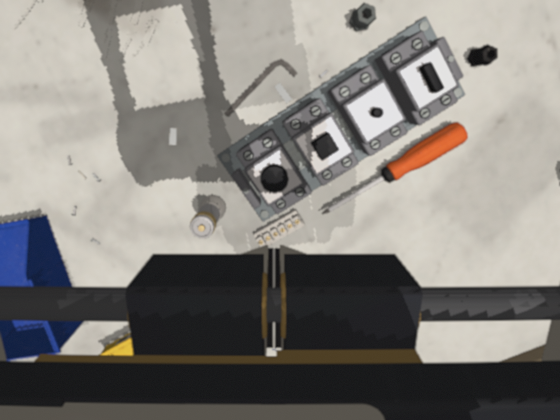

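The wrist view shows round (274,178), square (324,145), pin (377,111) and bar (432,76), all within about 2 px of the fitted positions. I'll descend over the round button.

arm_command:
  moves:
    - [[0, 0.001, 0.05], [0, 0, 0], 0]
    - [[0, 0.001, 0.1], [0, 0, 0], 0]
    - [[0, 0.001, 0.145], [0, 0, 0], 0]
    - [[0, 0.001, 0.175], [0, 0, 0], 0]
    - [[0, 0.001, 0.19], [0, 0, 0], 0]

```text
time: 2.75
tool_pos: [0.6008, -0.0801, 0.085]
tool_rot: [-3.141, -0.006, 2.716]
contact_force: [0.4, -0.1, -0.2]
opening: 0.0004
grip_force: 0.0
```

arm_command:
  moves:
    - [[0, 0, 0.002], [0, 0, 0], 0]
    - [[0, 0, 0.004], [0, 0, 0], 0]
    - [[0, 0, 0.006], [0, 0, 0], 0]
    - [[0, 0, 0.008], [0, 0, 0], 0]
    - [[0, 0, 0.01], [0, 0, 0], 0]

```text
time: 3.25
tool_pos: [0.6033, -0.0815, 0.0788]
tool_rot: [3.141, 0.002, 2.716]
contact_force: [0.0, -0.4, -0.3]
opening: 0.0007
grip_force: 0.0
```

arm_command:
  moves:
    - [[0.0015, -0.0025, 0.001], [0, 0, 0], 0]
    - [[0.0015, -0.0025, 0.001], [0, 0, 0], 0]
    - [[0.0015, -0.0025, 0.001], [0, 0, 0], 0]
    - [[0.0015, -0.0025, 0.001], [0, 0, 0], 0]
    - [[0.0015, -0.0025, 0.001], [0, 0, 0], 0]

```text
time: 3.75
tool_pos: [0.6004, -0.0832, 0.0772]
tool_rot: [-3.142, 0.0, 2.716]
contact_force: [-0.1, -0.3, 2.2]
opening: 0.0004
grip_force: 1.4
```

arm_command:
  moves:
    - [[0, 0, 0.0015], [0, 0, 0], 0]
    - [[0, 0, 0.003], [0, 0, 0], 0]
    - [[0, 0, 0.0045], [0, 0, 0], 0]
    - [[0, 0, 0.006], [0, 0, 0], 0]
    - [[0, 0, 0.007], [0, 0, 0], 0]

```text
time: 4.25
tool_pos: [0.6004, -0.0832, 0.0698]
tool_rot: [-3.142, 0.0, 2.716]
contact_force: [-0.4, -1.2, 4.7]
opening: 0.0006
grip_force: 2.4
```

arm_command:
  moves:
    - [[0, 0, 0.0003], [0, 0, 0], 0]
    - [[0, 0, 0.0006], [0, 0, 0], 0]
    - [[0, 0, 0.001], [0, 0, 0], 0]
    - [[0, 0, 0.001], [0, 0, 0], 0]
    - [[0, 0, 0.001], [0, 0, 0], 0]

```text
time: 4.75
tool_pos: [0.6005, -0.0832, 0.0694]
tool_rot: [-3.142, 0.0, 2.716]
contact_force: [-1.7, -0.8, 6.4]
opening: 0.0003
grip_force: 3.0
```

arm_command:
  moves:
    - [[0, 0, 0.0005], [0, 0, 0], 0]
    - [[0, 0, 0.001], [0, 0, 0], 0]
    - [[0, 0, 0.001], [0, 0, 0], 0]
    - [[0, 0, 0.001], [0, 0, 0], 0]
    - [[0, 0, 0.001], [0, 0, 0], 0]

```text
time: 5.25
tool_pos: [0.6005, -0.0832, 0.0687]
tool_rot: [-3.142, 0.001, 2.716]
contact_force: [-3.4, -0.8, 7.5]
opening: 0.0005
grip_force: 4.1
```

Round is home: the spring is giving at 7.5 N. I'll lift and move to the square.

arm_command:
  moves:
    - [[0, 0, -0.015], [0, 0, 0], 0]
    - [[0, 0, -0.03], [0, 0, 0], 0]
    - [[0.01, 0.018, -0.03], [0, 0, 0], 0]
    - [[0.02, 0.036, -0.03], [0, 0, 0], 0]
    - [[0.0275, 0.049, -0.03], [0, 0, 0], 0]

```text
time: 5.75
tool_pos: [0.5953, -0.0258, 0.0976]
tool_rot: [3.141, -0.001, 2.716]
contact_force: [0.1, 0.1, -0.3]
opening: 0.0005
grip_force: 0.0
```

arm_command:
  moves:
    - [[0, 0, 0], [0, 0, 0], 0]
    - [[0, 0, 0.006], [0, 0, 0], 0]
    - [[0, 0, 0.012], [0, 0, 0], 0]
    - [[0, 0, 0.017], [0, 0, 0], 0]
    - [[0, 0, 0.017], [0, 0, 0], 0]

```text
time: 6.25
tool_pos: [0.595, -0.0277, 0.0796]
tool_rot: [-3.141, -0.002, 2.715]
contact_force: [-0.1, -0.0, 0.1]
opening: 0.0007
grip_force: 0.0
```

arm_command:
  moves:
    - [[0, 0, 0.002], [0, 0, 0], 0]
    - [[0, 0, 0.004], [0, 0, 0], 0]
    - [[0, 0, 0.0055], [0, 0, 0], 0]
    - [[0, 0, 0.007], [0, 0, 0], 0]
    - [[0, 0, 0.0085], [0, 0, 0], 0]

```text
time: 6.75
tool_pos: [0.5958, -0.0274, 0.0727]
tool_rot: [-3.142, 0.001, 2.716]
contact_force: [-0.0, -1.6, 3.0]
opening: 0.0003
grip_force: 1.4
```

arm_command:
  moves:
    - [[0, 0, 0.0008], [0, 0, 0], 0]
    - [[0, 0, 0.0015], [0, 0, 0], 0]
    - [[0, 0, 0.002], [0, 0, 0], 0]
    - [[0, 0, 0.002], [0, 0, 0], 0]
    - [[0, 0, 0.002], [0, 0, 0], 0]

```text
time: 7.25
tool_pos: [0.5957, -0.027, 0.0704]
tool_rot: [3.141, 0.0, 2.716]
contact_force: [0.0, -2.5, 1.6]
opening: 0.0004
grip_force: 1.0
```

arm_command:
  moves:
    - [[0, 0, 0.0007], [0, 0, 0], 0]
    - [[0, 0, 0.0014], [0, 0, 0], 0]
    - [[0, 0, 0.002], [0, 0, 0], 0]
    - [[0, 0, 0.002], [0, 0, 0], 0]
    - [[0, 0, 0.002], [0, 0, 0], 0]

```text
time: 7.75
tool_pos: [0.5958, -0.0271, 0.0691]
tool_rot: [3.141, 0.001, 2.716]
contact_force: [-1.6, -1.1, 7.1]
opening: 0.0006
grip_force: 3.5
```

arm_command:
  moves:
    - [[0, 0, 0.0005], [0, 0, 0], 0]
    - [[0, 0, 0.001], [0, 0, 0], 0]
    - [[0, 0, 0.001], [0, 0, 0], 0]
    - [[0, 0, 0.001], [0, 0, 0], 0]
    - [[0, 0, 0.001], [0, 0, 0], 0]

```text
time: 8.25
tool_pos: [0.5958, -0.0271, 0.0684]
tool_rot: [3.141, 0.001, 2.716]
contact_force: [-2.0, -1.1, 9.4]
opening: 0.0004
grip_force: 4.6
```

Square is home at 9.4 N. I'll lift high over the pin and go to the bar.

arm_command:
  moves:
    - [[0, 0, -0.02], [0, 0, 0], 0]
    - [[0, 0, -0.06], [0, 0, 0], 0]
    - [[0.02, 0.03, -0.06], [0, 0, 0], 0]
    - [[0.042, 0.065, -0.06], [0, 0, 0], 0]
    - [[0.062, 0.097, -0.06], [0, 0, 0], 0]

```text
time: 8.75
tool_pos: [0.5784, 0.0884, 0.1272]
tool_rot: [3.141, -0.001, 2.715]
contact_force: [0.1, 0.9, 0.2]
opening: 0.0004
grip_force: 0.0
```

arm_command:
  moves:
    - [[0, 0, 0], [0, 0, 0], 0]
    - [[0, 0, 0.015], [0, 0, 0], 0]
    - [[0, 0, 0.03], [0, 0, 0], 0]
    - [[0, 0, 0.04], [0, 0, 0], 0]
    - [[0, 0, 0.044], [0, 0, 0], 0]

```text
time: 9.25
tool_pos: [0.5784, 0.0864, 0.082]
tool_rot: [-3.141, -0.002, 2.715]
contact_force: [-0.1, -0.1, 0.5]
opening: 0.0007
grip_force: 0.0
```

arm_command:
  moves:
    - [[0, 0, 0.002], [0, 0, 0], 0]
    - [[0, 0, 0.004], [0, 0, 0], 0]
    - [[0, 0, 0.006], [0, 0, 0], 0]
    - [[0, 0, 0.0075], [0, 0, 0], 0]
    - [[0, 0, 0.009], [0, 0, 0], 0]

```text
time: 9.75
tool_pos: [0.5796, 0.0868, 0.075]
tool_rot: [3.141, 0.001, 2.716]
contact_force: [-1.0, -0.4, 3.3]
opening: 0.0003
grip_force: 1.4
```

arm_command:
  moves:
    - [[0, 0, 0.0008], [0, 0, 0], 0]
    - [[0, 0, 0.0015], [0, 0, 0], 0]
    - [[0, 0, 0.0022], [0, 0, 0], 0]
    - [[0, 0, 0.003], [0, 0, 0], 0]
    - [[0, 0, 0.003], [0, 0, 0], 0]

```text
time: 10.25
tool_pos: [0.5795, 0.0868, 0.0715]
tool_rot: [3.141, 0.001, 2.716]
contact_force: [1.9, -1.1, 2.3]
opening: 0.0005
grip_force: 1.0
```

arm_command:
  moves:
    - [[0, 0, 0.0007], [0, 0, 0], 0]
    - [[0, 0, 0.0014], [0, 0, 0], 0]
    - [[0, 0, 0.002], [0, 0, 0], 0]
    - [[0, 0, 0.0025], [0, 0, 0], 0]
    - [[0, 0, 0.0025], [0, 0, 0], 0]

```text
time: 10.75
tool_pos: [0.5795, 0.0868, 0.0694]
tool_rot: [3.141, 0.001, 2.716]
contact_force: [1.2, -1.1, 7.0]
opening: 0.0007
grip_force: 3.0
```

arm_command:
  moves:
    - [[0, 0, 0.0003], [0, 0, 0], 0]
    - [[0, 0, 0.0006], [0, 0, 0], 0]
    - [[0, 0, 0.001], [0, 0, 0], 0]
    - [[0, 0, 0.001], [0, 0, 0], 0]
    - [[0, 0, 0.001], [0, 0, 0], 0]

```text
time: 11.25
tool_pos: [0.5795, 0.0868, 0.0688]
tool_rot: [3.141, 0.001, 2.716]
contact_force: [1.1, -1.4, 8.1]
opening: 0.0005
grip_force: 4.1
```

Bar is home. I'll lift clear and check.

arm_command:
  moves:
    - [[0, 0, -0.02], [0, 0, 0], 0]
    - [[0, 0, -0.06], [0, 0, 0], 0]
    - [[0, 0, -0.1], [0, 0, 0], 0]
    - [[0, 0, -0.15], [0, 0, 0], 0]
    - [[0, 0, -0.2], [0, 0, 0], 0]

```text
time: 11.75
tool_pos: [0.5779, 0.0871, 0.2687]
tool_rot: [-3.141, -0.003, 2.716]
contact_force: [0.7, -0.6, 0.4]
opening: -0.0
grip_force: 0.0
```

arm_command:
  moves:
    - [[0, -0.04, -0.02], [0, 0, 0], 0]
    - [[0, -0.08, -0.04], [0, 0, 0], 0]
    - [[0, -0.12, -0.06], [0, 0, 0], 0]
    - [[0, -0.12, -0.06], [0, 0, 0], 0]
    - [[0, -0.12, -0.06], [0, 0, 0], 0]

```text
time: 12.25
tool_pos: [0.5291, -0.0227, 0.3277]
tool_rot: [3.141, -0.001, 2.714]
contact_force: [-0.5, 0.1, -0.2]
opening: 0.0004
grip_force: 0.0
```

Run:
```python
from h import *
print(robot.observe()['tool_pos'])
a=robot.read_camera("wrist")[:,:,::-1];b=robot.read_camera("scene")[:,:,::-1]
b=cv2.resize(b[170:330,190:390],(500,400),interpolation=cv2.INTER_CUBIC)
cv2.imwrite("pics/end.png",np.hstack([cv2.resize(a,(300,400))if 0 else cv2.resize(a,(300,225)).repeat(1,0) if 0 else cv2.copyMakeBorder(cv2.resize(a,(300,225)),0,175,0,0,0),b]))
```

```text
[ 0.52913569 -0.02269116  0.32771614]
```

View pics/end.png

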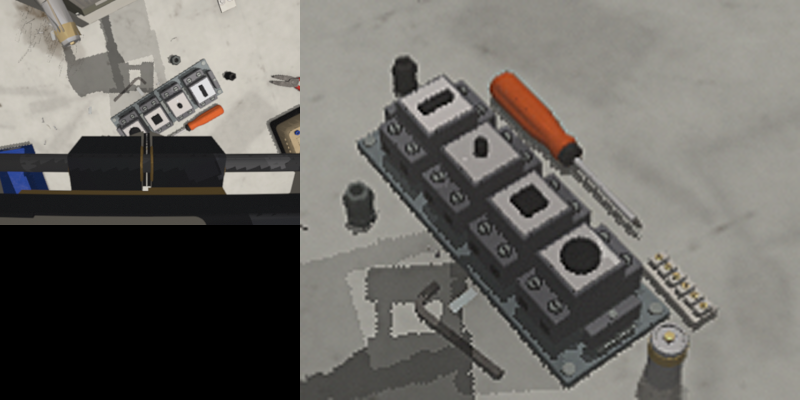

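The final view shows round (580,257), square (528,200) and bar (437,102) pressed low. The pin (481,147) is still standing out and the loose parts are where they were.

```bash
python3 -c "
from cell import robot
print(robot.hand_in())"
```

```text
the job is handed in; nothing more can be done
None
```

I pushed the round, square and bar buttons home in that order (under 10 N each), left the pin button out, saw no loose parts moved, and handed the job in at about 12.4 s; no verdict was returned.

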